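# Change over the pans on the lichen warming plate

### The job

The lidded steel pan has finished on the warming plate: first put everything that lies in or over the blue cooling ring into the white specimen tray, glass dishes flat and right way up, then slide the steel pan along the plate from the red heating ring into the blue ring, and the green pan from the yellow ring into the red ring, each standing wholly inside its ring; never lift or tip a pan. Transfer the lid from the steel pan so that it sits properly on the green pan, and only when the green pan stands covered in the red ring turn the control box's dial from off to the red mark. Leave the bottle, the jar and the blue box where they are.

Things in the scene. Friction and masses are not known exactly. Their poses are not given: they have to be found in the camera images.
- hotplate: long warming plate, fixed: 260 mm (x) by 500 mm (y), flat level white top face 50 mm above the bench. Origin: centre of its underside. Three printed rings in a row along its y axis, 160 mm apart; red in the middle.
- ring_red (a point): printed ring on the warming plate (look only, 0 mm high; inner radius 66 mm, outer 72 mm). Origin: its centre, on the plate's top face. The heating ring, red (with a small red ring inside it), at the middle of the plate.
- ring_blue: printed ring on the warming plate (look only, 0 mm high; inner radius 66 mm, outer 72 mm). Origin: its centre, on the plate's top face. The cooling ring, blue; at the plate's left or right, 160 mm from the red ring. The things to be cleared lie over it.
- ring_yellow: printed ring on the warming plate (look only, 0 mm high; inner radius 66 mm, outer 72 mm). Origin: its centre, on the plate's top face. The waiting ring, yellow; at the other end of the plate.
- steel_pan: open saucepan, 0.4-0.65 kg: base 100 mm across, rim 104 mm, wall 3 mm, 60 mm high. Stick handle along its -x: flat bar 18 mm wide (y), 10 mm high, 54 to 152 mm from the pan's axis, centre line 46 mm above the base; pinch it from above across its width and pull the pan along. Origin: centre of the base. Bright steel with a black handle; starts in the red ring with the lid on.
- green_pan: open saucepan, 0.4-0.65 kg: base 100 mm across, rim 104 mm, wall 3 mm, 60 mm high. Stick handle along its -x: flat bar 18 mm wide (y), 10 mm high, 54 to 152 mm from the pan's axis, centre line 46 mm above the base; pinch it from above across its width and pull the pan along. Origin: centre of the base. Green with a wooden handle; starts open in the yellow ring.
- lid: aluminium lid for either pan, 0.12 kg: disc 112 mm across, 3 mm thick; below it a plug 86 mm across, 8 mm deep (5 mm play all round in the pan); above it a black knob 24 mm across, from 5 to 31 mm above the origin. Origin: centre of the disc's underside, 60 mm above the pan's base when seated. Lies loose, simply lifts off.
- twig1: lichen-covered twig, 88 mm long (x), 18 mm wide (y), 16 mm high, does not roll, 30 g. Origin: centre of its underside. May be absent (None).
- twig2: lichen-covered twig, 88 mm long (x), 18 mm wide (y), 16 mm high, does not roll, 30 g. Origin: centre of its underside. May be absent (None).
- dish1: closed glass petri dish with lichen crumbs, 60 mm across, 18 mm high, 40 g. Origin: centre of its underside, z up. May be absent (None).
- dish2: closed glass petri dish with lichen crumbs, 60 mm across, 18 mm high, 40 g. Origin: centre of its underside, z up. May be absent (None).
- tray: white specimen tray, fixed on the bench: 240 mm (x) by 180 mm (y) outside, walls 5 mm thick, rim 20 mm above the bench, inner floor 5 mm above the bench. Origin: centre of its underside. Stands to one side of the plate.
- control_box: white power control box, fixed: 130 mm (x) by 110 mm (y), top 58 mm high, with the dial in the middle of its top. Origin: centre of its underside. On the dial's scale the off mark lies towards the box's -x, the red mark 1.2 rad clockwise from it seen from above. Stands on the other side of the plate from the tray.
- dial_axis (a point): point on the dial's axis at the height to grip, 95 mm above the bench. Axes of the control box; does not turn with the dial.
- dial (a joint): angle of the dial, rad: 0 at off, growing clockwise seen from above, red mark at 1.2, stop at 2.4; stays where left (friction 0.06 N m). Black bar grip 42 mm long, 14 mm wide, its top 102 mm above the bench, on a 44 mm skirt whose top is 72 mm above the bench; at 0 the bar lies along the box's x with its white pointer line towards -x.
- amber_bottle: bystander: loose amber bottle, 52 mm across, 110 mm tall. Origin: centre of its underside.
- sample_jar: bystander: loose glass jar with red cap, 64 mm across, 75 mm tall. Origin: centre of its underside.
- slide_box: bystander: loose blue box for microscope slides, 85 by 100 mm, 32 mm high. Origin: centre of its underside.
Things that resemble listed ones, but are neither listed nor needed, are in the scene too. Of the things like the lid, leave any that is turquoise; of the rest the smaller one is meant.

How it is judged:
By the outcome, as a careful person would: the job done as asked, in the order asked, and still so for the second after the job is handed in, with the robot touching nothing.
Of twig1, twig2, dish1, dish2 only 3 to 4 are there at a start; the rules pass over those that are not, and their reading is None.
At some moment in a run one of twig1, twig2, dish1, dish2, steel_pan may be knocked a few centimetres aside while the robot is not near it.
Once in a run the grip may slacken for a moment while it holds something.
It also fails if it takes over 210 s, if anything falls off the work surface, if the arm or the gripper's body presses on something with over 40 N, if the wrist force passes 120 N, or if a joint passes its speed limit or range.

### The arm

A 6-joint arm with a two-finger parallel gripper is mounted at the origin on the work surface. World frame = base frame: x ahead of the robot, y to its left, z up, the work surface at z = 0. Lengths are in mm, angles in rad, forces in N, time in s.
With the tool pointing down it reaches from about 300 to 775 mm from the base axis. Payload 14.6 kg.
Tool frame: the origin (TCP) lies midway between the tips of the shut fingers; the grasp point (between the pads) lies 19 mm behind it (manip.grasp_offset is the distance from the TCP to the grasp point, in mm); z points along the fingers, y is the line along which they close (so a half turn about z gives the same grasp; the last joint's range is limited). The gripper opens to 94 mm and grips with 3 to 60 N. Pads are 16 mm wide; open, the fingers measure 119 mm over their backs; the gripper's body (75 mm by 177 mm) begins 78 mm behind the grasp point.
Start: joints at [1.264, 0.3, 1.521, -0, 1.321, -0.067], TCP at [130.628, 534.252, 205.446] pointing down, gripper open.
Joint ranges: [-3.03, 3.03], [-0.79, 2.21], [0.23, 2.52], [-1.04, 4.18], [0, 3.07], [-2.55, 2.55]. Speed limits (rad/s): [2.22, 2.22, 2.57, 3.14, 3.14, 3.14].

### API

Orientations are given as [roll, pitch, yaw] about the fixed x, y, z axes, in that order (R = Rz(yaw) Ry(pitch) Rx(roll)).
In Python, from cell import manip, viewer gives the robot as it stands. The module is installed in compiled form; this text tells all that it offers.
- The arm moves only by the tool move_arm, never from a script. Its argument "moves" is a list of rows, each a list of 4 numbers: the shift along the tool's x, y, z in m, then the turn about the tool's z in rad. A call has 1 to 12 rows; each row is the pose to reach, as a shift and turn from the pose commanded when the call began, along the tool's axes at that moment; what a row does not reach only later rows make up. A row lasts 1/10 s, in which the tool goes at most 50 mm and 8.59 degrees, less where a joint would pass 70% of its speed; a pose out of reach is approached as far as the arm can. A call with a gripper value outside its range is refused whole. "jaw" is the finger opening in m, from 0 to 0.094, set as the call begins (left out, the last holds). The fingers move at their own pace and stop on an object; "squeeze" is the grip in N (left out, the last holds). Time passes only in rows, so rows that repeat a pose let the fingers close. It gives the time, the measured TCP pose, the force, the opening and the grip force at its end, in the units of the state.
- manip.read_state(): the state, without advancing time (a new reading comes with each control period).
- viewer.camera(name): name is "scene" or "top" or "wrist"; returns a dict with "frame" (420x560x3 uint8, blue, green, red), "z_map" (420x560 float32, mm along the optical axis (not along the pixel's ray), 0 where there is no reading), "fx", "fy", "cx", "cy" (pixels), "origin" and "orientation" of the camera in the world. Camera axes: x right, y down, z forward; pixel columns grow to the right and rows downward; lengths in mm; the calibration is good to about 2 mm. A picture is of the moment at which its call begins.
- manip.sign_off(): hands the job in; it is judged then, once.
The state is a dict: "clock": time; "joints": joint angles; "qd": joint speeds; "effort": joint torques, N m; "eef_pos": TCP position; "eef_rot": TCP orientation; "wrist_force": force on the tool from outside, world axes, zero at the start; "moment": the same for the moment, N m; "finger_gap": finger opening in mm; "finger_force": force on a finger pad.
Only numpy, scipy, OpenCV 4.12 (cv2) and the standard library are available. Lean on these libraries where they do the work, as an engineer would, in place of code of your own. Each camera call takes 0.05 s, during which the arm holds its last target. There are 200 camera calls.

## Working session

There is one attempt and no reset: what is moved stays moved. The work goes in short steps, Python scripts to look and compute and a tool call to move; the robot and the scene stay as the last step left them, time stands still between calls to the robot, and variables do not carry over. Pictures are saved under pics/ and viewed, at most 14 in all, crops included, and the job is handed in when it is done.

Besides the shell and the picture viewer there is one more tool, called by a JSON object that holds its "name" and its "arguments". move_arm: Moves the arm, as the interface text tells. Its arguments: {"type":"object","properties":{"moves":{"type":"array"},"jaw":{"type":"number"},"squeeze":{"type":"number"}},"required":["moves"]}

```bash
mkdir -p pics; cat > h.py <<'E'
import numpy as np, cv2
from scipy.spatial.transform import Rotation as R
from cell import manip, viewer
def cam(n, save=None):
    c=viewer.camera(n)
    if save: cv2.imwrite('pics/'+save,c['frame'])
    return c
def pts(c):
    z=c['z_map'];v,u=np.mgrid[:z.shape[0],:z.shape[1]]
    P=np.stack([(u-c['cx'])/c['fx']*z,(v-c['cy'])/c['fy']*z,z],-1)
    o=np.array(c['orientation']); M=R.from_euler('xyz',o).as_matrix() if o.shape==(3,) else o
    W=P@M.T+np.array(c['origin']); W[z==0]=np.nan
    return W
E
python3 - <<'E'
from h import *
s=manip.read_state()
print({k:np.round(v,3).tolist() for k,v in s.items()})
a=cam('top','top1.png');b=cam('scene','sc1.png')
for c in (a,b): print(c['origin'],c['orientation'],c['fx'],c['cx'],c['cy'])
W=pts(a);np.save('top1.npy',W)
for v in range(20,420,50): print([tuple(np.round(W[v,u]).tolist()) for u in range(30,560,100)])
E
```

```text
{'clock': 0.0, 'joints': [1.264, 0.3, 1.522, 0.0, 1.321, -0.067], 'qd': [0.0, -0.001, 0.001, 0.002, 0.0, 0.0], 'effort': [0.002, -53.181, -35.274, 0.071, 0.024, -0.0], 'eef_pos': [130.543, 534.014, 204.899], 'eef_rot': [-3.14, -0.0, 2.902], 'wrist_force': [0.291, 0.115, 0.055], 'moment': [0.084, 0.107, -0.015], 'finger_force': 0.0, 'finger_gap': 94.125}
[ 451.57093085   14.02481677 1088.95079148] [-3.06136667 -0.03112769 -1.58027624] 416.98298876025035 275.1659664166429 206.37091951805525
[ 932.17609373 -571.87286825  900.36785868] [-2.44127869e+00  5.16228495e-04  6.39237710e-01] 414.3419157193285 284.3636899850184 204.44471327069226
[(1452.0, 1056.0, -756.0), (1453.0, 607.0, -752.0), (1462.0, 155.0, -762.0), (1464.0, -307.0, -759.0), (1464.0, -774.0, -753.0), (1464.0, -1244.0, -745.0)]
[(904.0, 623.0, 1.0), (906.0, 362.0, 0.0), (907.0, 97.0, -1.0), (907.0, -172.0, 3.0), (908.0, -445.0, 2.0), (908.0, -722.0, 3.0)]
[(770.0, 618.0, 1.0), (770.0, 360.0, 1.0), (767.0, 96.0, 9.0), (769.0, -169.0, 2.0), (771.0, -442.0, -3.0), (762.0, -700.0, 24.0)]
[(638.0, 616.0, -3.0), (636.0, 357.0, 2.0), (627.0, 93.0, 52.0), (627.0, -159.0, 46.0), (633.0, -435.0, 2.0), (632.0, -708.0, -0.0)]
[(508.0, 608.0, 2.0), (506.0, 356.0, -1.0), (502.0, 94.0, 49.0), (500.0, -156.0, 48.0), (499.0, -427.0, 8.0), (498.0, -699.0, 2.0)]
[(381.0, 605.0, -1.0), (nan, nan, nan), (375.0, 98.0, -1.0), (372.0, -162.0, -1.0), (369.0, -423.0, 4.0), (366.0, -693.0, -1.0)]
[(256.0, 599.0, 1.0), (252.0, 351.0, -1.0), (248.0, 97.0, 1.0), (247.0, -157.0, 13.0), (240.0, -420.0, -0.0), (237.0, -681.0, 4.0)]
[(133.0, 596.0, -0.0), (128.0, 349.0, -1.0), (124.0, 98.0, -0.0), (118.0, -157.0, -2.0), (114.0, -415.0, -0.0), (110.0, -676.0, 2.0)]
```

View pics/top1.png

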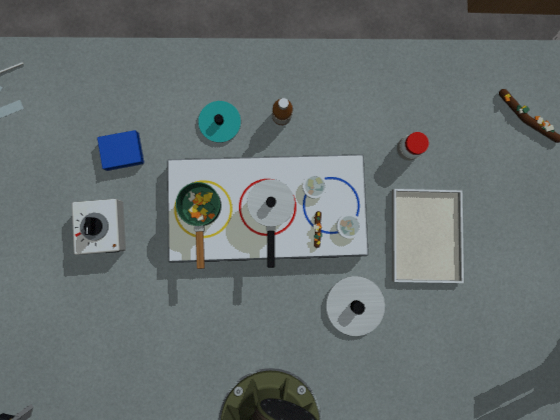

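View pics/sc1.png

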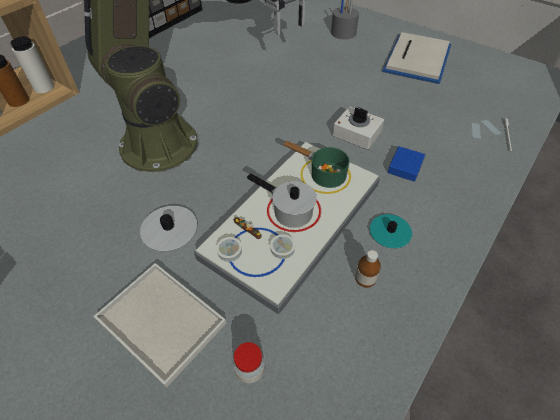

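Top view: steel pan with lid in the red ring (268,205), green pan in the yellow ring (200,205), dishes at (314,187) and (348,227), one twig at (318,229), tray (428,236), control box (98,227). Lid candidates are the turquoise one (219,121), a larger grey one on the bench (356,306) and the one on the steel pan (268,203). The pan lid is the smaller non-turquoise one, so it should be the one meant. The brown twig at (530,115) lies off the ring and is a decoy.

```bash
cat >> h.py <<'E'
def ray(c,u,v,z):
    M=R.from_euler('xyz',c['orientation']).as_matrix();o=np.array(c['origin'])
    d=np.stack([(np.asarray(u)-c['cx'])/c['fx'],(np.asarray(v)-c['cy'])/c['fy'],np.ones(np.shape(u))],-1)@M.T
    return o+d*((z-o[2])/d[...,2])[...,None]
def circ(P):
    A=np.c_[P[:,:2],np.ones(len(P))];s=np.linalg.lstsq(A,(P[:,:2]**2).sum(1),rcond=None)[0]
    c=s[:2]/2;return c,np.sqrt(s[2]+c@c)
def hmask(f,lo,hi,s=100,vm=40):
    H=cv2.cvtColor(f,cv2.COLOR_BGR2HSV);return (H[...,0]>=lo)&(H[...,0]<=hi)&(H[...,1]>s)&(H[...,2]>vm)
E
python3 - <<'E'
from h import *
c=cam('top');f=c['frame'];W=pts(c)
reg=np.zeros((420,560),bool);reg[155:265,165:370]=1
for n,lo,hi,x0,x1 in(('blue',105,125,295,365),('yel',22,32,168,236),('red',0,6,236,300),('red',174,180,236,300)):
    m=hmask(f,lo,hi,120,80)&reg;m[:,:x0]=0;m[:,x1:]=0
    v,u=np.nonzero(m);P=ray(c,u,v,50)
    for _ in range(3):
        cc,r=circ(P);e=abs(np.hypot(*(P[:,:2]-cc).T)-r);P=P[e<8] if (e<8).sum()>20 else P
    print(n,len(P),cc.round(1),r.round(1))
def top(name,box,zlo,zhi):
    u0,v0,u1,v1=box;Q=W[v0:v1,u0:u1].reshape(-1,3);Q=Q[(Q[:,2]>zlo)&(Q[:,2]<zhi)]
    r=cv2.minAreaRect(Q[:,:2].astype(np.float32));print(name,len(Q),np.round(np.median(Q,0),1),np.round(r[0],1),np.round(r[1],1),round(r[2],1))
top('dishA',(298,172,332,203),60,75);top('dishB',(334,212,364,242),60,75);top('twig',(308,206,330,252),57,80)
top('tray',(385,180,470,292),12,28);top('box',(65,195,130,260),52,66);top('dial',(75,205,115,245),90,110)
top('lid',(240,175,300,235),106,120);top('knob',(255,190,285,215),128,150)
top('gpan',(170,175,226,235),100,118);top('ghandle',(190,232,210,275),88,108);top('shandle',(260,232,280,275),88,108)
top('jar',(395,125,435,165),60,85);top('bottle',(265,90,300,130),70,120);top('plate',(160,150,375,270),44,56);top('glid',(320,270,390,340),2,16)
a=cv2.resize(f[150:270,160:370],None,fx=3.8,fy=3.8,interpolation=cv2.INTER_CUBIC);cv2.imwrite('pics/crop1.png',a)
E
```

```text
blue 199 [ 537.8 -159. ] 69.2
yel 89 [517.7 150.9] 54.8
red 223 [534.4   1. ] 69.2
red 0 [0. 0.] 0.0
dishA 474 [ 583.5 -117.2   68.3] [ 584.6 -117.6] [57.8 60. ] 0.0
dishB 484 [ 483.8 -200.2   68.5] [ 484.4 -200.2] [59.3 59. ] 45.9
twig 242 [ 476.9 -122.6   66. ] [ 477.4 -123.2] [20.2 89. ] 89.7
tray 881 [ 451.6 -428.2   19.5] [ 459.6 -415.9] [182.6 240.4] 88.5
box 2081 [486.8 416.3  57.9] [488.8 421. ] [129.7 111.1] 4.2
dial 135 [490.  419.4 100.5] [489.2 421.2] [40.2 15.2] 0.6
lid 1666 [538.1  -7.1 113. ] [539.4  -6.3] [110.1 110.3] 44.4
knob 85 [539.7  -6.8 140.2] [538.9  -6.9] [20.8 23.1] 1.0
gpan 290 [522.7 166.5 108.3] [535.5 165.8] [103.2 108.3] 48.9
ghandle 292 [429.4 159.9 100.5] [429.5 160.7] [84.9 18.3] 2.5
shandle 251 [429.9  -6.7 100.7] [428.9  -6.7] [14.3 82.3] 89.5
jar 427 [ 689.1 -373.7   74.8] [ 691.2 -375.5] [54.4 55.8] 43.5
bottle 283 [774.  -38.3  82.8] [777.2 -38.9] [47.7 42.5] 85.8
plate 15027 [532.   11.7  50. ] [5.338e+02 1.000e-01] [258.3 497.6] 1.3
glid 2136 [ 282.  -220.5   13.8] [ 283.8 -223.8] [180.6 176. ] 89.1
```

View pics/crop1.png

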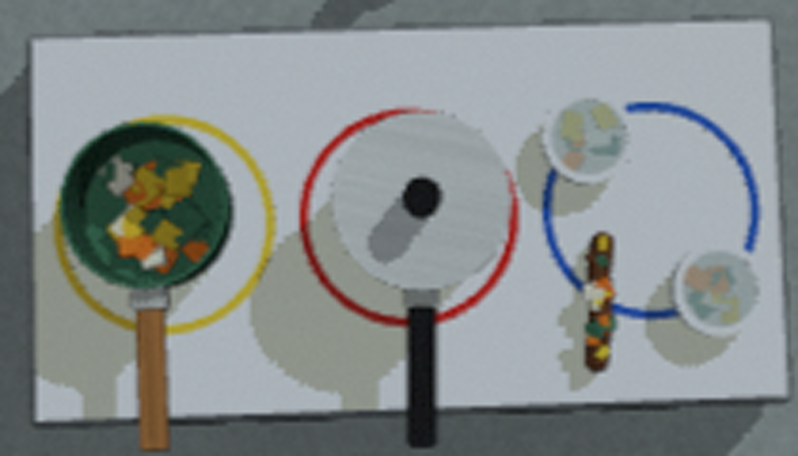

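The crop confirms it: the lid sits on the steel pan, about 110 mm across, and the grey bench lid is larger. There are two dishes and one twig over the blue ring. Starting the approach to dish B.

```bash
cat >> h.py <<'E'
def to(x,y,z,yaw=None):
    s=manip.read_state();p=s['eef_pos'];Rm=R.from_euler('xyz',s['eef_rot']).as_matrix()
    d=Rm.T@(np.array([x,y,z])-p);t=0 if yaw is None else (s['eef_rot'][2]-yaw)
    print('at',p.round(1),np.round(s['eef_rot'],3),'gap',round(float(s['finger_gap']),1),'move',(d/1000).round(4),round(float(t),3),'t',round(s['clock'],1))
E
python3 -c "
from h import *
to(484,-200,200,np.pi/2)"
```

```text
at [130.6 534.1 205. ] [-3.141 -0.     2.902] gap 93.7 move [-0.5177 -0.6291  0.0055] 1.331 t 0.1
```

{"name": "move_arm", "arguments": {"moves": [[-0.517,-0.629,0.005,1.331],[-0.517,-0.629,0.005,1.331],[-0.517,-0.629,0.005,1.331],[-0.517,-0.629,0.005,1.331],[-0.517,-0.629,0.005,1.331],[-0.517,-0.629,0.005,1.331],[-0.517,-0.629,0.005,1.331],[-0.517,-0.629,0.005,1.331],[-0.517,-0.629,0.005,1.331],[-0.517,-0.629,0.005,1.331],[-0.517,-0.629,0.005,1.331],[-0.517,-0.629,0.005,1.331]], "jaw": 0.085, "squeeze": 20}}

```text
clock: 1.35
eef_pos: [391.0, -8.7, 201.9]
eef_rot: [3.141, 0.0, 1.57]
wrist_force: [0.2, 2.1, -0.4]
finger_gap: 85.0
finger_force: 0.0
```

```bash
python3 -c "
from h import *
to(484,-200,140,np.pi/2)"
```

```text
at [391.   -8.7 201.9] [3.141 0.    1.57 ] gap 85.0 move [-0.1912  0.093   0.062 ] -0.0 t 1.4
```

{"name": "move_arm", "arguments": {"moves": [[-0.191,0.093,0.06,0],[-0.191,0.093,0.06,0],[-0.191,0.093,0.06,0],[-0.191,0.093,0.06,0],[-0.191,0.093,0.06,0],[-0.191,0.093,0.06,0],[-0.191,0.093,0.06,0]]}}

```text
clock: 2.05
eef_pos: [483.3, -197.2, 141.4]
eef_rot: [-3.141, -0.001, 1.57]
wrist_force: [-0.5, 0.0, 0.2]
finger_gap: 85.3
finger_force: 0.0
```

```bash
cat >> h.py <<'E'
def wtop(c,zlo,zhi,ctr,rad):
    W=pts(c).reshape(-1,3);Q=W[(W[:,2]>zlo)&(W[:,2]<zhi)&(np.hypot(W[:,0]-ctr[0],W[:,1]-ctr[1])<rad)]
    if len(Q)<20: print('none',len(Q));return
    r=cv2.minAreaRect(Q[:,:2].astype(np.float32));print(len(Q),np.median(Q,0).round(1),np.round(r[0],1),np.round(r[1],1),round(r[2],1))
E
python3 -c "
from h import *
c=cam('wrist','w1.png');wtop(c,61,75,(484,-200),50);wtop(c,61,75,(477,-123),50);wtop(c,61,75,(584,-117),45)
to(484,-200,53,np.pi/2)"
```

```text
5398 [ 486.  -196.2   68. ] [ 486.  -197.1] [61.  60.8] 87.3
3414 [ 479.7 -120.2   66.3] [ 478.5 -140.6] [89.5 64.7] 1.8
7230 [ 585.3 -112.7   68.1] [ 585.3 -113.7] [60.6 62. ] 88.2
at [ 483.4 -196.8  141.9] [-3.141 -0.     1.571] gap 85.2 move [-0.0032  0.0007  0.0889] 0.0 t 2.1
```

View pics/w1.png

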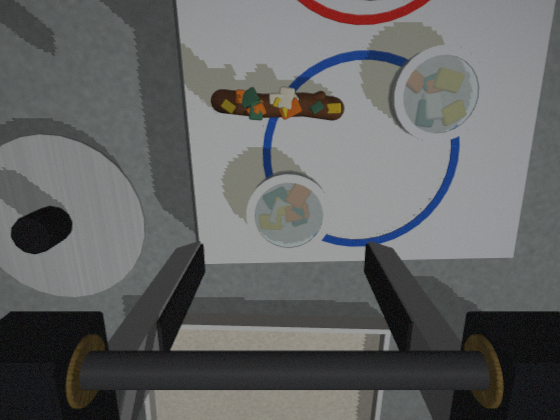

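Wrist view: dish B at (288,212), dish A at (435,95), twig at (277,104). These agree with the top measurement to about 3 mm.

{"name": "move_arm", "arguments": {"moves": [[-0.002,0.0015,0.04,0],[-0.002,0.0015,0.065,0],[-0.002,0.0015,0.08,0],[-0.002,0.0015,0.087,0],[-0.002,0.0015,0.087,0],[-0.002,0.0015,0.087,0]]}}

```text
clock: 2.7
eef_pos: [485.6, -199.3, 55.9]
eef_rot: [3.14, 0.001, 1.571]
wrist_force: [-0.0, -0.9, 0.5]
finger_gap: 84.7
finger_force: 0.0
```

{"name": "move_arm", "arguments": {"moves": [[0,0,0,0],[0,0,0,0],[0,0,0,0],[0,0,0,0],[0,0,0,0],[0,0,0,0]], "jaw": 0.05, "squeeze": 15}}

```text
clock: 3.3
eef_pos: [485.2, -199.5, 55.0]
eef_rot: [3.141, 0.0, 1.571]
wrist_force: [-1.3, 0.8, 4.2]
finger_gap: 59.4
finger_force: 15.0
```

{"name": "move_arm", "arguments": {"moves": [[0,0,-0.03,0],[0,0,-0.07,0],[-0.04,0.005,-0.07,0],[-0.09,0.01,-0.07,0],[-0.135,0.015,-0.07,0],[-0.18,0.02,-0.07,0],[-0.22,0.025,-0.07,0],[-0.245,0.025,-0.05,0],[-0.26,0.025,-0.02,0],[-0.26,0.025,0.01,0],[-0.26,0.025,0.025,0],[-0.26,0.025,0.035,0]]}}

```text
clock: 4.5
eef_pos: [509.9, -459.0, 18.4]
eef_rot: [-3.14, -0.001, 1.571]
wrist_force: [0.3, -0.1, 0.4]
finger_gap: 59.7
finger_force: 15.0
```

```bash
python3 -c "
from h import *
to(510,-460,10,np.pi/2);print(manip.read_state()['finger_force'])"
```

```text
at [ 509.9 -459.    18.4] [-3.140e+00 -1.000e-03  1.571e+00] gap 59.7 move [-0.001   0.0001  0.0084] 0.0 t 4.5
14.999995082616806
```

{"name": "move_arm", "arguments": {"moves": [[0,0,0.005,0],[0,0,0.009,0],[0,0,0.009,0],[0,0,0.009,0]]}}

```text
clock: 4.9
eef_pos: [510.5, -459.7, 11.7]
eef_rot: [3.141, 0.001, 1.571]
wrist_force: [-0.1, 0.2, -1.0]
finger_gap: 59.4
finger_force: 15.0
```

{"name": "move_arm", "arguments": {"moves": [[0,0,0,0],[0,0,0,0],[0,0,0,0],[0,0,-0.05,0],[0,0,-0.1,0],[0,0,-0.15,0],[0,0,-0.15,0]], "jaw": 0.08}}

```text
clock: 5.6
eef_pos: [511.9, -461.3, 169.3]
eef_rot: [3.133, 0.009, 1.571]
wrist_force: [-0.2, 0.1, 0.2]
finger_gap: 80.0
finger_force: 0.0
```

```bash
python3 -c "
from h import *
c=cam('top','t2.png');print('B');wtop(c,15,35,(510,-460),45);print('A');wtop(c,60,75,(585,-116),45);print('twig');wtop(c,57,80,(477,-121),52);print('knob');wtop(c,128,150,(539,-7),40)
to(585,-116,150,np.pi/2)"
```

```text
B
472 [ 508.8 -460.9   23.4] [ 508.8 -467.1] [75.1 57.3] 89.3
A
478 [ 583.7 -117.5   68.3] [ 583.7 -117.3] [59.4 59.9] 1.1
twig
240 [ 476.9 -122.7   66.1] [ 477.3 -122.8] [89.  19.3] 0.2
knob
85 [539.5  -6.8 140.6] [538.9  -6.8] [22.9 20.9] 88.9
at [ 511.1 -460.4  164.9] [3.137 0.005 1.571] gap 79.8 move [0.3445 0.0739 0.0136] -0.0 t 5.7
```

{"name": "move_arm", "arguments": {"moves": [[0.344,0.074,0.01,0],[0.344,0.074,0.01,0],[0.344,0.074,0.01,0],[0.344,0.074,0.01,0],[0.344,0.074,0.01,0],[0.344,0.074,0.01,0],[0.344,0.074,0.01,0],[0.344,0.074,0.01,0],[0.344,0.074,0.03,0],[0.344,0.074,0.05,0],[0.344,0.074,0.05,0],[0.344,0.074,0.05,0]], "jaw": 0.085}}

```text
clock: 6.85
eef_pos: [583.8, -115.9, 110.4]
eef_rot: [-3.14, -0.0, 1.57]
wrist_force: [0.3, -0.1, -0.1]
finger_gap: 84.9
finger_force: 0.0
```

```bash
python3 -c "
from h import *
to(584.5,-116.5,54,np.pi/2)"
```

```text
at [ 583.8 -115.9  110.4] [-3.14 -0.    1.57] gap 84.9 move [-0.0006  0.0007  0.0564] -0.0 t 6.8
```

{"name": "move_arm", "arguments": {"moves": [[-0.0005,0.0005,0.025,0],[-0.0005,0.0005,0.045,0],[-0.0005,0.0005,0.055,0],[-0.0005,0.0005,0.055,0]]}}

```text
clock: 7.25
eef_pos: [584.3, -116.1, 55.3]
eef_rot: [-3.14, -0.0, 1.571]
wrist_force: [0.8, -0.4, -0.6]
finger_gap: 85.2
finger_force: 0.0
```

{"name": "move_arm", "arguments": {"moves": [[0,0,0,0],[0,0,0,0],[0,0,0,0],[0,0,0,0],[0,0,0,0],[0,0,0,0]], "jaw": 0.05, "squeeze": 15}}

```text
clock: 7.85
eef_pos: [584.9, -116.1, 56.5]
eef_rot: [3.141, 0.0, 1.571]
wrist_force: [-1.2, -0.1, 6.1]
finger_gap: 59.8
finger_force: 15.0
```

{"name": "move_arm", "arguments": {"moves": [[0,0,-0.03,0],[0,0,-0.07,0],[-0.04,-0.01,-0.07,0],[-0.09,-0.025,-0.07,0],[-0.135,-0.04,-0.07,0],[-0.18,-0.055,-0.07,0],[-0.22,-0.07,-0.07,0],[-0.245,-0.0745,-0.05,0],[-0.259,-0.0745,-0.02,0],[-0.259,-0.0745,0.01,0],[-0.259,-0.0745,0.025,0],[-0.259,-0.0745,0.035,0]]}}

```text
clock: 9.05
eef_pos: [509.9, -374.6, 19.7]
eef_rot: [-3.141, -0.001, 1.571]
wrist_force: [0.4, 0.7, 0.1]
finger_gap: 59.6
finger_force: 15.0
```

```bash
python3 -c "
from h import *
to(510,-375,11,np.pi/2);print(manip.read_state()['finger_force'])"
```

```text
at [ 509.9 -374.6   19.7] [-3.141e+00 -1.000e-03  1.571e+00] gap 59.6 move [-0.0004  0.0001  0.0087] 0.0 t 9.1
14.999779164791107
```

{"name": "move_arm", "arguments": {"moves": [[0,0,0.005,0],[0,0,0.009,0],[0,0,0.009,0],[0,0,0.009,0]]}}

```text
clock: 9.45
eef_pos: [510.5, -375.1, 12.6]
eef_rot: [3.141, 0.001, 1.571]
wrist_force: [-0.4, -0.5, -1.1]
finger_gap: 59.6
finger_force: 15.0
```

{"name": "move_arm", "arguments": {"moves": [[0,0,0,0],[0,0,0,0],[0,0,0,0],[0,0,-0.03,0],[0,0,-0.07,0],[0,0,-0.11,0],[0,0,-0.13,0],[0,0,-0.135,0]], "jaw": 0.08}}

```text
clock: 10.25
eef_pos: [510.8, -375.6, 149.7]
eef_rot: [3.138, 0.003, 1.571]
wrist_force: [-0.4, -0.2, 0.2]
finger_gap: 80.0
finger_force: 0.0
```

```bash
python3 -c "
from h import *
c=cam('top');wtop(c,60,75,(477,-123),70)
to(477.5,-122,120,0)"
```

```text
234 [ 477.  -122.7   66.2] [ 477.3 -123.2] [20.  88.9] 89.3
at [ 510.5 -375.3  148.4] [3.140e+00 2.000e-03 1.571e+00] gap 79.9 move [ 0.2534 -0.0331  0.0279] 1.571 t 10.3
```

{"name": "move_arm", "arguments": {"moves": [[0.253,-0.033,0.0,1.571],[0.253,-0.033,0.0,1.571],[0.253,-0.033,0.0,1.571],[0.253,-0.033,0.0,1.571],[0.253,-0.033,0.0,1.571],[0.253,-0.033,0.0,1.571],[0.253,-0.033,0.0,1.571],[0.253,-0.033,0.0,1.571],[0.253,-0.033,0.0,1.571],[0.253,-0.033,0.0,1.571],[0.253,-0.033,0.02,1.571],[0.253,-0.033,0.03,1.571]], "jaw": 0.05}}

```text
clock: 11.5
eef_pos: [476.0, -121.6, 114.2]
eef_rot: [-3.14, 0.003, -0.002]
wrist_force: [1.9, 0.1, -1.0]
finger_gap: 49.6
finger_force: 0.0
```

```bash
python3 -c "
from h import *
to(477.5,-122,54,0)"
```

```text
at [ 476.  -121.6  114.2] [-3.14e+00  3.00e-03 -2.00e-03] gap 49.6 move [0.0017 0.0005 0.0602] -0.002 t 11.5
```

{"name": "move_arm", "arguments": {"moves": [[0.001,0.0005,0.03,0],[0.001,0.0005,0.05,0],[0.001,0.0005,0.062,0],[0.001,0.0005,0.062,0],[0.001,0.0005,0.062,0]]}}

```text
clock: 12.0
eef_pos: [478.3, -122.5, 55.1]
eef_rot: [3.142, 0.0, 0.001]
wrist_force: [-0.2, -1.1, 0.7]
finger_gap: 50.0
finger_force: 0.0
```

{"name": "move_arm", "arguments": {"moves": [[0,0,0,0],[0,0,0,0],[0,0,0,0],[0,0,0,0],[0,0,0,0],[0,0,0,0]], "jaw": 0.005, "squeeze": 15}}

```text
clock: 12.6
eef_pos: [478.2, -122.5, 55.0]
eef_rot: [3.142, -0.0, -0.0]
wrist_force: [0.9, -0.1, 2.3]
finger_gap: 17.9
finger_force: 1.5
```

```bash
python3 -c "
from h import *
to(400,-415,20,0)"
```

```text
at [ 478.2 -122.5   55. ] [ 3.142 -0.    -0.   ] gap 17.9 move [-0.0782  0.2925  0.035 ] -0.0 t 12.6
```

{"name": "move_arm", "arguments": {"moves": [[0,0,0,0],[0,0,0,0],[0,0,0,0]]}}

```text
clock: 12.9
eef_pos: [478.2, -122.5, 54.9]
eef_rot: [3.142, -0.0, -0.0]
wrist_force: [-0.6, 0.4, 3.2]
finger_gap: 17.8
finger_force: 15.0
```

{"name": "move_arm", "arguments": {"moves": [[0,0,-0.03,0],[0,0,-0.07,0],[-0.01,0.04,-0.07,0],[-0.02,0.085,-0.07,0],[-0.035,0.13,-0.07,0],[-0.05,0.175,-0.07,0],[-0.065,0.22,-0.07,0],[-0.075,0.26,-0.05,0],[-0.078,0.285,-0.02,0],[-0.078,0.293,0.01,0],[-0.078,0.293,0.025,0],[-0.078,0.293,0.035,0]]}}

```text
clock: 14.1
eef_pos: [399.8, -414.7, 18.5]
eef_rot: [-3.14, 0.001, -0.0]
wrist_force: [-0.3, -0.7, 0.0]
finger_gap: 17.6
finger_force: 15.0
```

```bash
python3 -c "
from h import *
to(400,-415,11,0);print(manip.read_state()['finger_force'])"
```

```text
at [ 399.8 -414.7   18.5] [-3.14e+00  1.00e-03 -0.00e+00] gap 17.6 move [0.0002 0.0003 0.0075] -0.0 t 14.1
14.99281257390976
```

{"name": "move_arm", "arguments": {"moves": [[0,0,0.005,0],[0,0,0.008,0],[0,0,0.008,0],[0,0,0.008,0]]}}

```text
clock: 14.5
eef_pos: [400.5, -415.6, 12.7]
eef_rot: [3.141, -0.001, 0.0]
wrist_force: [-0.2, 0.4, -0.3]
finger_gap: 17.8
finger_force: 15.0
```

{"name": "move_arm", "arguments": {"moves": [[0,0,0,0],[0,0,0,0],[0,0,0,0],[0,0,-0.04,0],[0,0,-0.09,0],[0,0,-0.14,0],[0,0,-0.17,0],[0,0,-0.18,0]], "jaw": 0.045}}

```text
clock: 15.3
eef_pos: [400.7, -416.2, 195.6]
eef_rot: [3.137, -0.004, -0.0]
wrist_force: [-0.1, 0.1, -0.6]
finger_gap: 44.7
finger_force: 0.0
```

```bash
python3 -c "
from h import *
c=cam('top','t3.png');a=c['frame'][150:300,160:480];cv2.imwrite('pics/c3.png',cv2.resize(a,None,fx=2.5,fy=2.5))
for z0,z1,p,r in ((60,75,(510,-160),60),(15,35,(510,-460),40),(15,35,(510,-375),40),(15,35,(400,-415),50),(128,150,(539,-7),40),(106,120,(539,-7),90),(88,106,(425,-7),45),(106,120,(535,165),80),(88,106,(425,160),45)): wtop(c,z0,z1,p,r)
to(455,-7,150,0)"
```

```text
none 0
450 [ 508.8 -459.9   23.6] [ 509.  -460.1] [57.7 60.6] 0.5
446 [ 509.2 -376.    23.4] [ 508.6 -375.4] [60.  59.2] 14.4
220 [ 400.9 -416.2   21.1] [ 399.7 -416.1] [89.9 20.7] 0.6
84 [538.8  -6.8 140.7] [538.9  -6.9] [21.2 23.1] 1.1
1667 [538.1  -7.1 113. ] [539.4  -6.3] [110.2 110.3] 44.5
245 [427.6  -6.7 100.6] [427.7  -6.7] [14.3 80. ] 89.6
189 [541.3 165.7 109.5] [538.3 165. ] [101.7 101.1] 0.5
283 [429.2 159.9 100.5] [428.3 160.7] [82.4 18.8] 2.8
at [ 400.7 -416.1  195. ] [ 3.138e+00 -3.000e-03 -0.000e+00] gap 44.9 move [ 0.0541 -0.4093  0.0437] -0.0 t 15.3
```

View pics/c3.png

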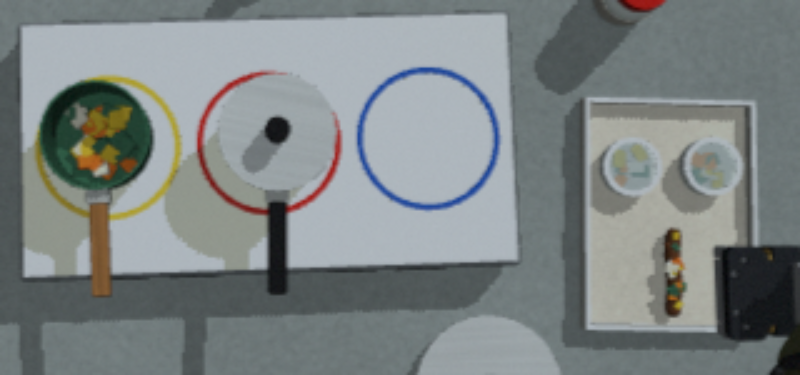

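Tray: dishes at (630,167) and (711,165), twig at (674,272), all flat. The blue ring is empty. Next is the steel pan's handle at (277,247).

{"name": "move_arm", "arguments": {"moves": [[0.054,-0.409,0.02,0],[0.054,-0.409,0.02,0],[0.054,-0.409,0.02,0],[0.054,-0.409,0.02,0],[0.054,-0.409,0.02,0],[0.054,-0.409,0.02,0],[0.054,-0.409,0.02,0],[0.054,-0.409,0.02,0],[0.054,-0.409,0.035,0],[0.054,-0.409,0.055,0],[0.054,-0.409,0.065,0],[0.054,-0.409,0.065,0]]}}

```text
clock: 16.55
eef_pos: [453.0, -6.6, 124.8]
eef_rot: [-3.141, 0.004, -0.001]
wrist_force: [0.4, 0.6, 0.2]
finger_gap: 45.0
finger_force: 0.0
```

```bash
python3 -c "
from h import *
to(455,-7,77,0)"
```

```text
at [453.   -6.6 124.8] [-3.141e+00  4.000e-03 -1.000e-03] gap 45.0 move [0.0021 0.0004 0.0478] -0.001 t 16.6
```

{"name": "move_arm", "arguments": {"moves": [[0,0,0.02,0],[0,0,0.04,0],[0,0,0.052,0],[0,0,0.052,0],[0,0,0.052,0]]}}

```text
clock: 17.05
eef_pos: [454.5, -6.7, 75.4]
eef_rot: [3.142, -0.0, -0.001]
wrist_force: [-0.4, 0.1, 0.7]
finger_gap: 44.9
finger_force: 0.0
```

{"name": "move_arm", "arguments": {"moves": [[0,0,0,0],[0,0,0,0],[0,0,0,0],[0,0,0,0],[0,0,0,0],[0,0,0,0],[0,0,0,0],[0,0,0,0]], "jaw": 0.005, "squeeze": 45}}

```text
clock: 17.85
eef_pos: [454.3, -6.4, 75.1]
eef_rot: [-3.142, -0.0, -0.0]
wrist_force: [-1.3, 1.7, 6.6]
finger_gap: 17.3
finger_force: 45.0
```

{"name": "move_arm", "arguments": {"moves": [[0,0.003,0,0],[0,0.008,0,0],[0,0.014,0,0],[0,0.021,0,0],[0,0.028,0,0],[0,0.035,0,0],[0,0.042,0,0],[0,0.049,0,0],[0,0.056,0,0],[0,0.063,0,0],[0,0.067,0,0],[0,0.07,0,0]]}}

```text
clock: 19.05
eef_pos: [454.4, -76.2, 75.0]
eef_rot: [-3.141, -0.001, -0.0]
wrist_force: [0.1, 6.8, 4.6]
finger_gap: 17.5
finger_force: 45.2
```

```bash
python3 -c "
from h import *
c=cam('top')
for z0,z1,p,r in ((128,150,(539,-80),60),(106,120,(539,-80),90),(88,106,(420,-80),30)): wtop(c,z0,z1,p,r)
to(453,-158.7,75,0)"
```

```text
89 [539.3 -75.5 140.4] [538.7 -76. ] [22.1 22.6] 21.1
1347 [549.  -78.3 113. ] [547.7 -75.8] [ 93.7 109.5] 1.3
43 [403.5 -79.5 100.8] [404.3 -78.8] [16.2 16.2] 88.7
at [454.4 -76.5  75. ] [-3.141e+00 -1.000e-03 -0.000e+00] gap 17.7 move [-0.0014  0.0822 -0.    ] -0.0 t 19.1
```

{"name": "move_arm", "arguments": {"moves": [[0,0.004,0,0],[0,0.01,0,0],[0,0.018,0,0],[0,0.026,0,0],[0,0.034,0,0],[0,0.042,0,0],[0,0.05,0,0],[0,0.058,0,0],[0,0.066,0,0],[-0.001,0.073,0,0],[-0.001,0.079,0,0],[-0.001,0.082,0,0]]}}

```text
clock: 20.3
eef_pos: [453.3, -158.3, 75.0]
eef_rot: [-3.141, -0.0, -0.0]
wrist_force: [0.2, 7.3, 5.2]
finger_gap: 17.4
finger_force: 45.2
```

```bash
python3 -c "
from h import *
c=cam('top')
for z0,z1,p,r in ((128,150,(539,-158),60),(106,120,(539,-158),80),(88,106,(415,-159),40)): wtop(c,z0,z1,p,r)
to(453,-158.7,75,0)"
```

```text
86 [ 538.7 -156.4  140.2] [ 537.9 -157.3] [21.2 21.3] 1.5
1323 [ 548.4 -148.5  113.2] [ 544.8 -155.8] [ 97.4 111. ] 19.0
none 3
at [ 453.4 -158.6   75. ] [-3.141e+00 -1.000e-03 -0.000e+00] gap 17.5 move [-0.0004  0.0001  0.    ] -0.0 t 20.4
```

{"name": "move_arm", "arguments": {"moves": [[0,0,0,0],[0,0,0,0],[0,0,0,0],[0,0,-0.03,0],[0,0,-0.06,0],[0,0,-0.08,0],[-0.02,-0.05,-0.08,0],[-0.02,-0.1,-0.08,0],[-0.02,-0.15,-0.08,0],[-0.02,-0.2,-0.08,0],[-0.02,-0.24,-0.08,0],[-0.02,-0.26,-0.08,0]], "jaw": 0.045}}

```text
clock: 21.55
eef_pos: [432.7, 104.4, 154.8]
eef_rot: [-3.141, -0.0, 0.002]
wrist_force: [-0.5, -0.3, -0.5]
finger_gap: 44.8
finger_force: 0.0
```

```bash
python3 -c "
from h import *
c=cam('top','t4.png')
for z0,z1,p,r in ((128,150,(539,-158),60),(106,120,(539,-158),80),(88,106,(415,-159),60),(88,106,(400,160),40)): wtop(c,z0,z1,p,r)
to(454,161.5,105,np.deg2rad(2.2))"
```

```text
89 [ 537.4 -158.1  140.5] [ 537.9 -158.7] [23. 21.] 88.1
1633 [ 537.  -157.7  113.1] [ 539.5 -159. ] [110.3 109.4] 89.0
297 [ 430.7 -160.7  100.7] [ 429.9 -161.2] [88.  18.9] 2.1
none 0
at [432.8 105.3 154.7] [-3.141e+00 -0.000e+00  3.000e-03] gap 44.8 move [ 0.0214 -0.0561  0.0498] -0.036 t 21.6
```

{"name": "move_arm", "arguments": {"moves": [[0.021,-0.056,0,-0.036],[0.021,-0.056,0,-0.036],[0.021,-0.056,0.02,-0.036],[0.021,-0.056,0.04,-0.036],[0.021,-0.056,0.06,-0.036],[0.021,-0.056,0.075,-0.036],[0.021,-0.056,0.08,-0.036],[0.021,-0.056,0.08,-0.036]]}}

```text
clock: 22.4
eef_pos: [454.0, 157.0, 74.4]
eef_rot: [3.141, 0.001, 0.035]
wrist_force: [0.9, -0.2, 0.1]
finger_gap: 45.2
finger_force: 0.0
```

{"name": "move_arm", "arguments": {"moves": [[0,0,0,0],[0,0,0,0],[0,0,0,0],[0,0,0,0],[0,0,0,0],[0,0,0,0],[0,0,0,0],[0,0,0,0]], "jaw": 0.005, "squeeze": 45}}

```text
clock: 23.2
eef_pos: [454.5, 157.8, 75.2]
eef_rot: [-3.141, -0.001, 0.036]
wrist_force: [-1.3, 3.8, 5.2]
finger_gap: 17.8
finger_force: 44.3
```

```bash
python3 -c "
from h import *
s=manip.read_state();p=s['eef_pos']
to(p[0]-3.6,p[1]-164,p[2],None)"
```

```text
at [454.5 157.8  75.2] [-3.141e+00 -1.000e-03  3.600e-02] gap 17.8 move [-9.500e-03  1.638e-01 -1.000e-04] 0.0 t 23.2
```

{"name": "move_arm", "arguments": {"moves": [[0,0.004,0,0],[-0.001,0.01,0,0],[-0.001,0.018,0,0],[-0.0015,0.026,0,0],[-0.002,0.034,0,0],[-0.0025,0.042,0,0],[-0.003,0.05,0,0],[-0.0035,0.058,0,0],[-0.004,0.066,0,0],[-0.004,0.073,0,0],[-0.0045,0.079,0,0],[-0.0045,0.082,0,0]]}}

```text
clock: 24.4
eef_pos: [452.9, 75.5, 75.2]
eef_rot: [-3.141, -0.001, 0.036]
wrist_force: [0.3, 5.8, 4.9]
finger_gap: 17.6
finger_force: 44.6
```

```bash
cat >> h.py <<'E'
def rim(c,y,x=536):
    m=hmask(c['frame'],60,95,60,15);W=pts(c);m&=(W[...,2]>104)&(W[...,2]<116)&(abs(W[...,1]-y)<75)&(abs(W[...,0]-x)<75)
    P=W[m][:,:2];d=cv2.minEnclosingCircle(P.astype(np.float32));print('rim',m.sum(),circ(P),d)
E
python3 -c "
from h import *
c=cam('top');rim(c,80)
s=manip.read_state();p=s['eef_pos']
to(p[0]-1.8,p[1]-81,p[2],None)"
```

```text
rim 112 (array([536.68439161,  81.35056843]), np.float64(49.56062071407096)) ((537.21240234375, 81.72908020019531), 50.82658386230469)
at [452.9  75.3  75.1] [-3.141e+00 -1.000e-03  3.600e-02] gap 17.6 move [-0.0047  0.0809 -0.    ] 0.0 t 24.4
```

{"name": "move_arm", "arguments": {"moves": [[0,0.004,0,0],[-0.001,0.01,0,0],[-0.001,0.018,0,0],[-0.0015,0.026,0,0],[-0.002,0.034,0,0],[-0.0025,0.042,0,0],[-0.003,0.05,0,0],[-0.004,0.058,0,0],[-0.0045,0.066,0,0],[-0.005,0.073,0,0],[-0.0055,0.078,0,0],[-0.0055,0.08,0,0]]}}

```text
clock: 25.65
eef_pos: [450.2, -4.7, 75.1]
eef_rot: [-3.141, -0.001, 0.036]
wrist_force: [0.7, 7.6, 6.8]
finger_gap: 17.7
finger_force: 44.6
```

{"name": "move_arm", "arguments": {"moves": [[0,0,0,0],[0,0,0,0],[0,0,0,0],[0,0,-0.03,0],[0,0,-0.06,0],[0,0,-0.09,0],[0,0,-0.11,0],[-0.02,0.05,-0.12,0.036],[-0.02,0.09,-0.12,0.036],[-0.02,0.13,-0.12,0.036],[-0.02,0.15,-0.12,0.036],[-0.02,0.16,-0.12,0.036]], "jaw": 0.06}}

```text
clock: 26.85
eef_pos: [435.4, -166.9, 194.5]
eef_rot: [3.142, 0.001, -0.002]
wrist_force: [0.5, 0.7, 0.8]
finger_gap: 59.8
finger_force: 0.0
```

```bash
python3 -c "
from h import *
c=cam('top','t5.png');rim(c,0);wtop(c,128,150,(539,-158),60)
cv2.imwrite('pics/c5.png',cv2.resize(c['frame'][150:270,160:370],None,fx=3.8,fy=3.8))
to(538,-158.5,200,0)"
```

```text
rim 132 (array([534.0868002 ,   1.40933702]), np.float64(49.657110421797185)) ((534.4808959960938, 1.376794457435608), 51.07648468017578)
87 [ 537.3 -157.9  140.9] [ 538.2 -157.9] [22.5 21. ] 47.2
at [ 435.6 -167.   194.5] [ 3.141e+00  1.000e-03 -2.000e-03] gap 59.7 move [ 0.1024 -0.0087 -0.0056] -0.002 t 26.9
```

View pics/c5.png

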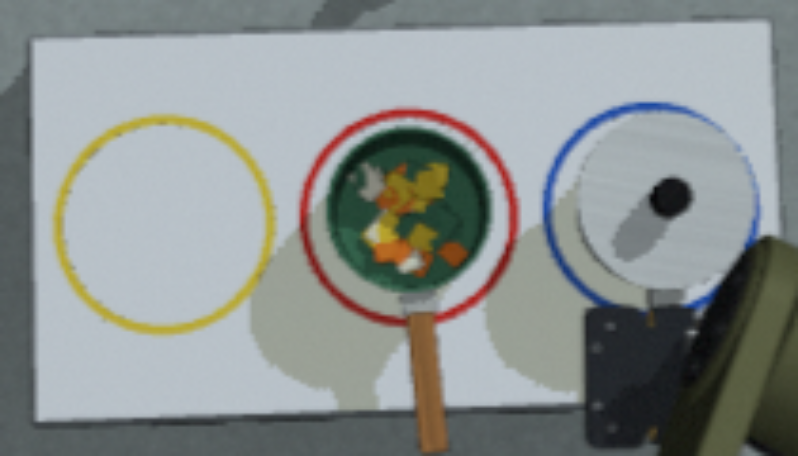

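Both pans stand well inside their rings: green at (408,210) in red, steel at (668,200) in blue. Next is the lid, by its knob at (671,197).

{"name": "move_arm", "arguments": {"moves": [[0.103,-0.009,0,0],[0.103,-0.009,0,0],[0.103,-0.009,0,0],[0.103,-0.009,0.02,0],[0.103,-0.009,0.04,0],[0.103,-0.009,0.045,0],[0.103,-0.009,0.045,0],[0.103,-0.009,0.045,0]]}}

```text
clock: 27.7
eef_pos: [539.0, -156.1, 150.9]
eef_rot: [3.141, -0.001, 0.0]
wrist_force: [-0.0, 0.3, -0.3]
finger_gap: 59.8
finger_force: 0.0
```

```bash
python3 -c "
from h import *
to(538.5,-158.5,117.5,0)"
```

```text
at [ 539.  -156.1  150.9] [ 3.141e+00 -1.000e-03  0.000e+00] gap 59.8 move [-0.0005  0.0023  0.0334] 0.0 t 27.7
```

{"name": "move_arm", "arguments": {"moves": [[0,0.002,0.01,0],[0,0.002,0.02,0],[0,0.002,0.028,0],[0,0.002,0.032,0],[0,0.002,0.032,0],[0,0.002,0.032,0]]}}

```text
clock: 28.3
eef_pos: [538.8, -158.4, 117.9]
eef_rot: [3.142, -0.0, -0.0]
wrist_force: [-0.1, 1.2, -0.2]
finger_gap: 59.9
finger_force: 0.0
```

{"name": "move_arm", "arguments": {"moves": [[0,0,0,0],[0,0,0,0],[0,0,0,0],[0,0,0,0],[0,0,0,0],[0,0,0,0],[0,0,0,0],[0,0,0,0]], "jaw": 0.01, "squeeze": 35}}

```text
clock: 29.1
eef_pos: [538.7, -158.3, 117.9]
eef_rot: [-3.142, -0.0, -0.0]
wrist_force: [0.0, 0.2, 0.2]
finger_gap: 23.3
finger_force: 35.0
```

{"name": "move_arm", "arguments": {"moves": [[0,0,-0.01,0],[0,0,-0.025,0],[0,0,-0.045,0],[0,0,-0.06,0],[0,-0.01,-0.06,0],[-0.001,-0.03,-0.06,0],[-0.002,-0.06,-0.06,0],[-0.003,-0.09,-0.06,0],[-0.004,-0.12,-0.06,0],[-0.004,-0.145,-0.06,0],[-0.004,-0.157,-0.06,0],[-0.004,-0.16,-0.06,0]]}}

```text
clock: 30.3
eef_pos: [534.5, 2.8, 177.4]
eef_rot: [-3.142, 0.001, 0.001]
wrist_force: [-0.6, -0.3, -1.3]
finger_gap: 23.2
finger_force: 35.0
```

```bash
python3 -c "
from h import *
c=cam('scene','s6.png');W=pts(c);
cv2.imwrite('pics/c6.png',cv2.resize(c['frame'][120:300,180:390],None,fx=3.3,fy=3.3))
m=(abs(W[...,0]-534)<80)&(abs(W[...,1])<80)&(W[...,2]>150)&(W[...,2]<182)
Q=W[m];Q=Q[np.isfinite(Q).all(1)];print(len(Q),cv2.minEnclosingCircle(Q[:,:2].astype(np.float32)),np.percentile(Q[:,2],[5,50,95]))
A=np.c_[Q[:,:2]-Q[:,:2].mean(0),np.ones(len(Q))];print(np.linalg.lstsq(A,Q[:,2],rcond=None)[0])
s=manip.read_state();print(s['finger_gap'],s['finger_force']);to(534.5,1,119,0)
c=cam('top');rim(c,0)"
```

```text
903 ((536.7515869140625, 2.597356081008911), 56.69530487060547) [170.37506142 172.42362896 174.79926116]
[-1.44440058e-03  9.75493007e-04  1.72517442e+02]
23.211741393149822 34.99981462955475
at [534.6   2.2 177.5] [3.142e+00 0.000e+00 1.000e-03] gap 23.2 move [-0.0001  0.0012  0.0585] 0.001 t 30.4
rim 0 (array([0., 0.]), np.float64(0.0)) ((0.0, 0.0), 0.0)
```

View pics/c6.png

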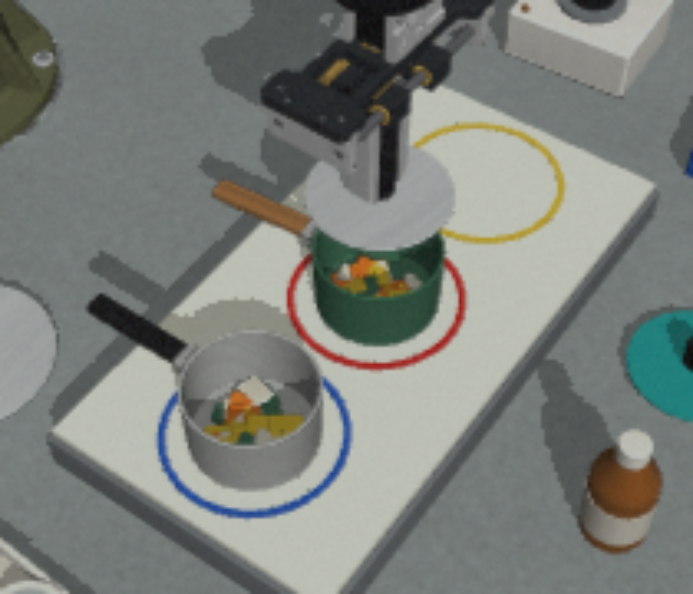

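Scene view: the lid hangs level over the green pan at (380,200), and the steel pan stands open in the blue ring at (250,410). Lowering.

{"name": "move_arm", "arguments": {"moves": [[0,0.0005,0.012,0],[0,0.0005,0.024,0],[0,0.0005,0.034,0],[0,0.0005,0.042,0],[0,0.0005,0.048,0],[0,0.0005,0.053,0],[0,0.0005,0.057,0],[0,0.0005,0.059,0],[0,0.0005,0.059,0],[0,0.0005,0.059,0]]}}

```text
clock: 31.4
eef_pos: [534.9, 1.1, 119.0]
eef_rot: [3.142, -0.0, -0.0]
wrist_force: [-0.1, 0.4, -0.6]
finger_gap: 22.9
finger_force: 35.0
```

{"name": "move_arm", "arguments": {"moves": [[0,0,0.001,0],[0,0,0.001,0],[0,0,0.001,0]]}}

```text
clock: 31.7
eef_pos: [534.8, 1.2, 117.9]
eef_rot: [3.142, -0.0, -0.0]
wrist_force: [-0.4, 0.6, -0.8]
finger_gap: 23.2
finger_force: 35.0
```

{"name": "move_arm", "arguments": {"moves": [[0,0,0,0],[0,0,0,0],[0,0,0,0],[0,0,0,0],[0,0,-0.03,0],[0,0,-0.07,0],[0,0,-0.1,0],[-0.03,-0.02,-0.1,0],[-0.08,-0.03,-0.1,0],[-0.13,-0.04,-0.1,0],[-0.16,-0.05,-0.1,0],[-0.17,-0.05,-0.1,0]], "jaw": 0.05}}

```text
clock: 32.9
eef_pos: [362.7, 51.8, 218.1]
eef_rot: [-3.141, -0.001, 0.001]
wrist_force: [-0.1, -0.3, -0.7]
finger_gap: 49.8
finger_force: 0.0
```

```bash
python3 -c "
from h import *
c=cam('top','t7.png')
for z0,z1,p,r in ((128,150,(534,0),40),(106,120,(534,0),70),(88,106,(425,-5),45),(88,106,(430,-161),60),(90,110,(489,421),40),(52,66,(489,421),90)): wtop(c,z0,z1,p,r)
W=pts(c);m=(W[...,2]>106)&(W[...,2]<118)&(np.hypot(W[...,0]-535,W[...,1])<54);Q=W[m];A=np.c_[Q[:,:2]-[535,0],np.ones(len(Q))];print(np.linalg.lstsq(A,Q[:,2],rcond=None)[0])
cv2.imwrite('pics/c7.png',np.hstack([cv2.resize(c['frame'][190:265,60:135],(400,400)),cv2.resize(c['frame'][150:270,240:360],(400,400))]))
to(489,421,160,0)"
```

```text
85 [533.3  -2.1 140.4] [534.4  -1.1] [20.6 21.2] 89.5
1674 [533.4  -0.7 112.9] [534.7  -1.6] [109.9 110.2] 44.3
276 [426.4  -9.2 100.6] [425.8  -9.7] [85.8 18. ] 5.6
346 [ 437.8 -160.5  100.8] [ 437.3 -162.2] [103.3  24.9] 3.7
133 [489.9 419.1 100.6] [489.  421.1] [40.2 14.8] 2.5
2066 [486.5 415.6  57.9] [488.9 420.9] [129.5 110.3] 4.0
[-2.12564795e-03 -1.69518027e-03  1.12955998e+02]
at [363.   51.5 218.3] [-3.142e+00 -1.000e-03  1.000e-03] gap 49.8 move [ 0.1262 -0.3694  0.0584] 0.001 t 33.0
```

View pics/c7.png

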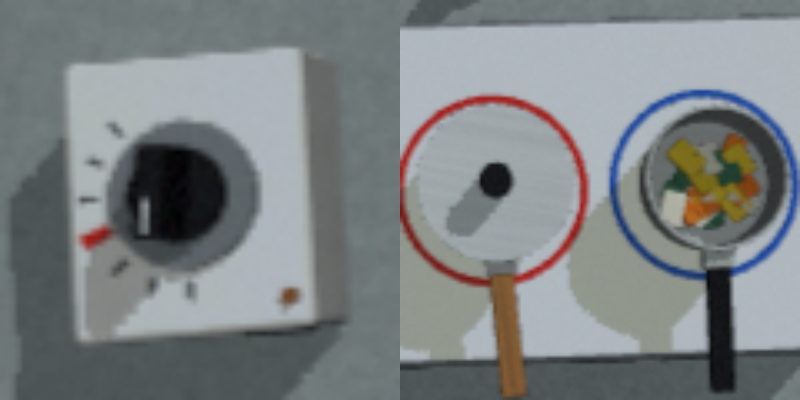

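Lid height 113 mm and flat, so it is seated on the green pan. The dial pointer is at (143,215) towards -x (off). The red mark at (95,238) is clockwise from off, as described. Box yaw is about +0.07 rad.

{"name": "move_arm", "arguments": {"moves": [[0.126,-0.369,0.02,-1.6],[0.126,-0.369,0.02,-1.6],[0.126,-0.369,0.02,-1.6],[0.126,-0.369,0.02,-1.6],[0.126,-0.369,0.02,-1.6],[0.126,-0.369,0.02,-1.6],[0.126,-0.369,0.02,-1.6],[0.126,-0.369,0.02,-1.6],[0.126,-0.369,0.02,-1.6],[0.126,-0.369,0.02,-1.6],[0.126,-0.369,0.02,-1.6],[0.126,-0.369,0.02,-1.6]]}}

```text
clock: 34.15
eef_pos: [491.7, 420.2, 196.8]
eef_rot: [-3.141, 0.0, 1.601]
wrist_force: [-0.5, -0.5, -0.2]
finger_gap: 50.1
finger_force: 0.0
```

{"name": "move_arm", "arguments": {"moves": [[0,0,0,-1.61],[0,0,0,-1.61],[0,0,0,-1.61],[0,0,0,-1.61],[0,0,0,-1.61],[0,0,0,-1.61],[0,0,0,-1.61],[0,0,0,-1.61],[0,0,0,-1.61],[0,0,0,-1.61],[0,0,0,-1.61],[0,0,0,-1.61]]}}

```text
clock: 35.35
eef_pos: [491.4, 420.1, 197.4]
eef_rot: [-3.141, -0.0, -3.075]
wrist_force: [0.4, 1.1, -0.3]
finger_gap: 50.0
finger_force: 0.0
```

```bash
python3 -c "
from h import *
c=cam('wrist','w8.png')
wtop(c,92,110,(489,421),40);wtop(c,52,64,(489,421),95)
to(489,421,120,-3.07);print(manip.read_state()['joints'])"
```

```text
925 [487.4 425.3 101.4] [489.1 425.6] [14.1 41.3] 88.8
13768 [474.1 423.8  57.8] [488.9 425.6] [129.1 110. ] 4.4
at [491.3 420.1 197.4] [-3.142 -0.    -3.079] gap 50.1 move [0.0022 0.0011 0.0774] -0.009 t 35.4
[ 6.50762024e-01  5.24633911e-01  1.22608324e+00  1.05466588e-05
  1.39105198e+00 -9.83085108e-01]
```

View pics/w8.png

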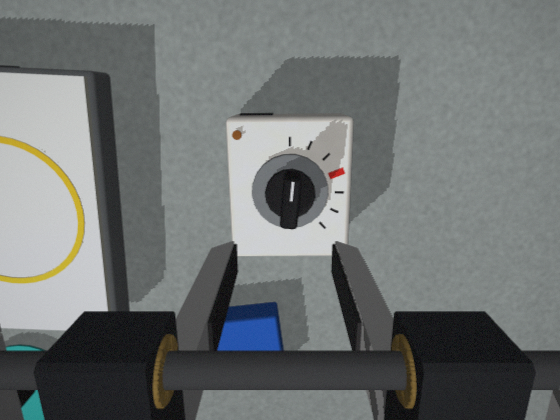

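{"name": "move_arm", "arguments": {"moves": [[0.002,0.003,0.04,-0.005],[0.002,0.003,0.075,-0.005],[0.002,0.003,0.1,-0.005],[0.002,0.003,0.112,-0.005],[0.002,0.003,0.118,-0.005],[0.002,0.003,0.118,-0.005],[0.002,0.003,0.118,-0.005]]}}

```text
clock: 36.1
eef_pos: [489.2, 423.4, 81.1]
eef_rot: [3.14, 0.002, -3.069]
wrist_force: [-0.2, -0.1, 0.2]
finger_gap: 50.3
finger_force: 0.0
```

{"name": "move_arm", "arguments": {"moves": [[0,0,0,0],[0,0,0,0],[0,0,0,0],[0,0,0,0],[0,0,0,0],[0,0,0,0],[0,0,0,0]], "jaw": 0.008, "squeeze": 20}}

```text
clock: 36.8
eef_pos: [488.0, 424.5, 80.0]
eef_rot: [3.139, -0.0, -3.068]
wrist_force: [-3.8, 9.2, -0.0]
finger_gap: 13.9
finger_force: 20.0
```

```bash
python3 -c "
from h import *
s=manip.read_state();print(s['wrist_force'],s['moment'],s['finger_force']);to(489,423,78,-3.07)"
```

```text
[-3.76271585  9.2415866  -0.04485683] [ 1.74184625  0.59318814 -0.03669737] 19.971235692501068
at [488.  424.5  80. ] [ 3.139 -0.    -3.068] gap 13.9 move [-0.0009 -0.0015  0.002 ] 0.002 t 36.8
```

{"name": "move_arm", "arguments": {"moves": [[0.0005,0.0015,0,0],[0.0005,0.0015,0,0],[0.0005,0.0015,0,0.05],[0.0005,0.0015,0,0.15],[0.0005,0.0015,0,0.25],[0.0005,0.0015,0,0.35],[0.0005,0.0015,0,0.45],[0.0005,0.0015,0,0.55],[0.0005,0.0015,0,0.6],[0.0005,0.0015,0,0.6]], "squeeze": 35}}

```text
clock: 37.8
eef_pos: [488.3, 425.8, 80.0]
eef_rot: [3.138, -0.0, 2.613]
wrist_force: [2.7, 10.4, -2.8]
finger_gap: 13.4
finger_force: 35.0
```

```bash
python3 -c "
from h import *
s=manip.read_state();print(s['wrist_force'],s['moment'],s['finger_force']);to(489,425,78,-3.07-1.2+2*np.pi)"
```

```text
[ 2.68662848 10.3784694  -2.78227979] [ 1.87895497 -0.28207371 -0.01485289] 34.97028887271881
at [488.3 425.8  80. ] [ 3.138 -0.     2.613] gap 13.4 move [-0.001  -0.0003  0.002 ] 0.6 t 37.8
```

{"name": "move_arm", "arguments": {"moves": [[0.0005,0.001,0,0.1],[0.0005,0.001,0,0.2],[0.0005,0.001,0,0.3],[0.0005,0.001,0,0.4],[0.0005,0.001,0,0.5],[0.0005,0.001,0,0.57],[0.0005,0.001,0,0.6],[0.0005,0.001,0,0.6],[0.0005,0.001,0,0.6]]}}

```text
clock: 38.7
eef_pos: [489.2, 426.7, 80.0]
eef_rot: [3.138, -0.002, 2.015]
wrist_force: [7.3, 10.9, -5.4]
finger_gap: 13.7
finger_force: 35.0
```

```bash
python3 -c "
from h import *
s=manip.read_state();print(s['wrist_force'],s['moment'],s['finger_force']);to(489,425,78,-3.07-1.2+2*np.pi)"
```

```text
[ 7.33749246 10.89734932 -5.44441944] [ 1.79310716 -1.45592831 -0.03443253] 34.968218207359314
at [489.2 426.7  80. ] [ 3.138e+00 -2.000e-03  2.015e+00] gap 13.7 move [-0.0015 -0.0009  0.002 ] 0.001 t 38.7
```

{"name": "move_arm", "arguments": {"moves": [[0,0,0,0],[0,0,0,0],[0,0,0,0],[0,0,-0.03,0],[0,0,-0.07,0],[0,0,-0.12,0],[-0.03,-0.05,-0.15,0],[-0.05,-0.1,-0.15,0],[-0.06,-0.15,-0.15,0],[-0.06,-0.18,-0.15,0],[-0.06,-0.18,-0.15,0]], "jaw": 0.05}}

```text
clock: 39.8
eef_pos: [347.7, 291.6, 230.0]
eef_rot: [-3.141, 0.0, 2.015]
wrist_force: [0.9, -0.3, -0.3]
finger_gap: 49.9
finger_force: 0.0
```

```bash
python3 -c "
from h import *
c=cam('top','t9.png')
for z0,z1,p,r in ((90,110,(489,421),40),(52,66,(489,421),90),(128,150,(534,0),40),(106,120,(534,0),70),(104,116,(539,-158),70),(15,35,(510,-460),40),(15,35,(510,-375),40),(15,35,(400,-415),50)): wtop(c,z0,z1,p,r)
f=c['frame'];cv2.imwrite('pics/c9.png',np.vstack([np.hstack([cv2.resize(f[190:265,60:135],(300,300)),cv2.resize(f[150:270,240:360],(300,300))]),cv2.resize(f[80:300,90:480],(600,300))]))
to(489,425,200)"
```

```text
125 [487.9 419.4 101. ] [489.1 420.8] [14.  41.4] 24.2
2014 [491.4 414.8  57.9] [488.8 420.5] [129.7 110. ] 4.6
85 [533.3  -2.1 140.6] [534.3  -1.1] [20.6 21. ] 90.0
1668 [533.4  -0.7 113. ] [534.7  -1.5] [110. 110.] 44.5
203 [ 534.8 -167.1  109.2] [ 536.7 -159.8] [102.1 101.9] 44.4
453 [ 508.8 -459.4   23.3] [ 508.9 -459.7] [59.7 57.6] 86.7
370 [ 499.1 -366.1   23.3] [ 498.8 -365.5] [60.1 49.5] 51.2
220 [ 398.5 -416.1   21.3] [ 398.3 -416.5] [87.5 21. ] 2.2
at [350.  293.1 230.6] [ 3.14  -0.     2.015] gap 50.0 move [0.0594 0.1821 0.0308] 0.0 t 39.9
```

View pics/c9.png

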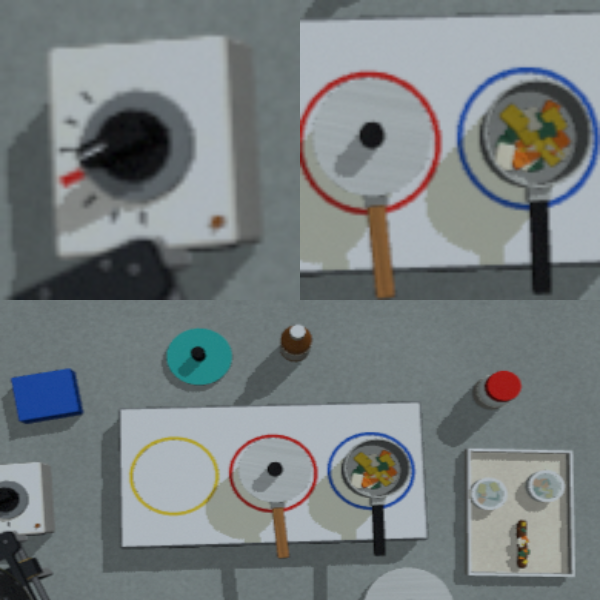

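```bash
python3 -c "
from h import *
c=cam('top');f=c['frame']
m=hmask(f,0,8,120,80)|hmask(f,172,180,120,80);m[:190]=0;m[265:]=0;m[:,:60]=0;m[:,100:]=0
v,u=np.nonzero(m);p=ray(c,u,v,58).mean(0);print(len(u),p,'red dir',np.degrees(np.arctan2(p[1]-420.6,p[0]-489)))
for k in range(3): wtop(cam('top'),90,110,(489,421),40)
wtop(c,19,35,(495,-365),60)
W=pts(c);Q=W[(W[...,2]>18)&(W[...,2]<35)&(np.hypot(W[...,0]-495,W[...,1]+363)<32)&(W[...,1]<-332)];print(cv2.minEnclosingCircle(Q[:,:2].astype(np.float32)),np.percentile(Q[:,2],[5,50,95]))"
```

```text
12 [470.52374979 462.45460484  58.        ] red dir 113.81852804631012
126 [487.9 419.6 101.1] [488.6 421.3] [14.9 41.3] 24.5
125 [487.9 419.3 101. ] [489.3 421.1] [14.5 42. ] 26.1
125 [487.9 419.1 100.6] [488.6 421.4] [14.7 41.9] 24.7
495 [ 494.1 -358.8   23.4] [ 493.5 -359.1] [66.3 93. ] 88.0
((495.6938781738281, -362.6520690917969), 31.371721267700195) [20.02333858 23.65895849 26.32638794]
```

```bash
python3 -c "
from h import *
c=cam('top');W=pts(c)
m=(W[...,2]>15)&(W[...,2]<45)&(np.hypot(W[...,0]-492,W[...,1]+360)<45)&(W[...,1]<-336)
Q=W[m];A=np.c_[Q[:,:2]-Q[:,:2].mean(0),np.ones(len(Q))];print(len(Q),Q.min(0),Q.max(0),np.linalg.lstsq(A,Q[:,2],rcond=None)[0])
c=cam('wrist');print(manip.read_state()['eef_pos'])
f=cam('top')['frame'];cv2.imwrite('pics/c10.png',cv2.resize(f[180:290,385:470],None,fx=6,fy=5))"
```

```text
433 [ 465.62047071 -393.31215336   15.7075007 ] [ 525.28180608 -336.00027555   29.28457784] [-5.06236303e-03  5.52034956e-03  2.33806986e+01]
[351.95250877 294.4482495  229.35755674]
```

View pics/c10.png

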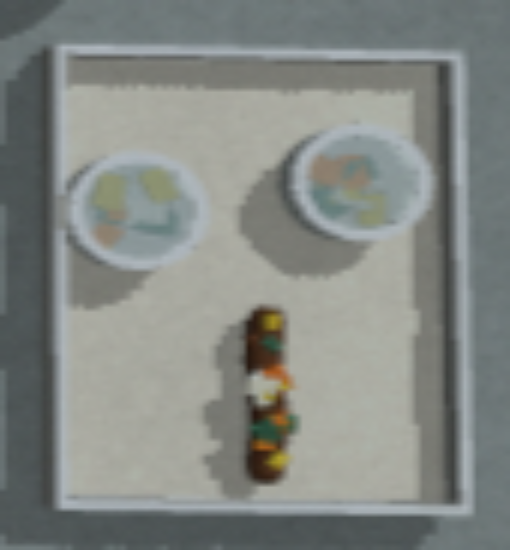

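Tray: dish A at (137,210), apparently knocked about 2 cm, still flat and inside the wall. Dish B at (362,180) and the twig at (267,395) are fine. The dial bar points at 114.5° against the red mark at 113.8°. Handing in.

```bash
python3 -c "
from h import *
print(manip.sign_off())"
```

```text
the job is handed in; nothing more can be done
None
```

The job is done and handed in at about 40 s on the clock: both dishes and the twig lie flat in the tray, the steel pan is in the blue ring, the green pan is in the red ring with the lid seated, and the dial is at the red mark to within about 1°. The verdict was not shown.

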